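Clamp the power module and pinch its bonded blades

ROBOT

A 6-joint arm with a two-finger parallel gripper is mounted at the origin on the work surface. World frame = base frame: x ahead of the robot, y to its left, z up, the work surface at z = 0. Lengths are in mm, angles in degrees, forces in N, time in s.
With the tool pointing down it reaches from about 350 to 850 mm from the base axis. Payload 8.1 kg.
Tool frame: the origin (TCP) lies at the very end of the fingers, on their centre line; the grasp point (between the pads) lies 19 mm behind it (r.grip_depth is the distance from the TCP to the grasp point, in mm); y points along the fingers, z is the direction in which the jaws open and shut, and the axes are right-handed (so a half turn about y gives the same grasp; the last joint's range is limited). The gripper opens to 85 mm and grips with 20 to 120 N. Pads are 22 mm wide; open, the fingers measure 114 mm over their backs; the gripper's body (76 mm by 85 mm) begins 54 mm behind the grasp point. The pads swing forward as they close: fully open they stand 13 mm farther back than shut.
Start: joints at [-74.336, 7.471, 85.268, -0, 87.261, -4.893], TCP at [210.711, -561.789, 231.292] pointing down, gripper open.
Joint ranges: [-169.43, 169.43], [-51.17, 129.36], [1.28, 143.12], [-76.62, 256.62], [0, 156.53], [-152.29, 152.29]. Speed limits (degrees/s): [136.94, 136.94, 159.86, 180, 180, 180].

INTERFACE

Orientations are given as [roll, pitch, yaw] about the fixed x, y, z axes, in that order (R = Rz(yaw) Ry(pitch) Rx(roll)).
In Python, from bench import readout, eyes, r gives the robot as it stands. The module is installed in compiled form; this text tells all that it offers.
- The arm moves only by the tool move_arm, never from a script. Its argument "motion" is text: rows parted by semicolons, each of 6 numbers parted by spaces: the shift along the world's x, y, z in cm, then the turn, a rotation vector about the world's x, y, z in degrees. A call has 1 to 10 rows; each row is the pose to reach, as a shift and turn from the pose commanded when the call began; what a row does not reach only later rows make up. A row lasts 1/12 s, in which the tool goes at most 41.7 mm and 7.16 degrees, less where a joint would pass 70% of its speed; a pose out of reach is approached as far as the arm can. A call with a gripper value outside its range is refused whole. "fingers" is the finger opening in cm, from 0 to 8.54, set as the call begins (left out, the last holds). The fingers move at their own pace and stop on an object; "squeeze" is the grip in N (left out, the last holds). Time passes only in rows, so rows that repeat a pose let the fingers close. It gives the time, the measured TCP pose, the force and the opening at its end, in the units of the state.
- readout.sense(): the state, without advancing time (a new reading comes with each control period).
- eyes.snapshot(name): name is "side" or "top" or "wrist"; returns a dict with "image" (400x640x3 uint8, blue, green, red), "fx", "fy", "cx", "cy" (pixels), "world_to_cam" (4x4, takes a point from world to camera coordinates). Camera axes: x right, y down, z forward; pixel columns grow to the right and rows downward; lengths in mm; the calibration is good to about 2 mm. A picture is of the moment at which its call begins. There is no depth.
- r.hand_in(): hands the job in, once; it reports no verdict.
The state is a dict: "time": time; "joint_pos": joint angles; "qd": joint speeds; "joint_efforts": joint torques, N m; "tool_pos": TCP position; "tcp_rot": TCP orientation; "ft_force": force on the tool from outside, world axes, zero at the start; "wrist_torque": the same for the moment, N m; "finger_gap": finger opening in mm.
Only numpy, scipy, OpenCV 4.12 (cv2) and the standard library are available. Lean on these libraries where they do the work, as an engineer would, in place of code of your own. Each camera call takes 0.05 s, during which the arm holds its last target. There are 200 camera calls.

TASK

Take the wooden spacer block out of the vise and set it down on the bench, stand the power module on the vise bed between the jaws, centred along them, and wind the crank clockwise until the sliding jaw holds it tight against the fixed jaw. Then clip every spring clamp on the bench well onto one of the module's upright copper blades, one clamp to a blade, so that both pads pinch the blade, and leave them there. Do not disturb the bottle, the screwdriver or the parts tray.

Things in the scene. Friction and masses are not known exactly. Their poses are not given: they have to be found in the camera images.
- vise: Fixture vise bolted to the bench, aluminium bed 190 x 300 mm, bed top 15 mm above the bench. Origin on the bench below the centre of the clamped module; x points from the sliding jaw (robot side) to the fixed jaw, y along the jaws, z up. Fixed jaw face at x = +25 mm. Both jaws: y from -75 to +75 mm, 24 mm thick, tops 40 mm above the bench. Round gear box with the crank on top at y = -225 mm.
- jaw: Sliding steel jaw; origin on its clamping face at mid length, 15.5 mm above the bench; x points at the fixed jaw. The gap between the jaw faces is 82 mm minus 2.8 mm per radian of the crank, so on the 50 mm thick module it stops at a crank angle of about 11.4. It stays where it is left (self-locking).
- crank (a joint): Angle of the crank, rad, growing clockwise seen from above, which closes the jaw; 0 to 14, starts between 0 and 4, tight on the module at about 11.4. Vertical axis; needs about 4 N at the knob, stays where it is left, and goes stiff when the jaw grips the module: then about 10 N at the knob makes it tight.
- crank_axis (a point): Point on the crank's vertical axis, 80 mm above the bench.
- crank_knob (a point): Middle of the crank's upright black knob, 80 mm above the bench: a freely spinning round grip, 18 mm diameter, from 57 to 102 mm above the bench, 45 mm from the crank axis. The flat crank arm below it has its top 56 mm above the bench.
- module: Grey power module, a block 50 (x) x 200 (y) x 60 mm (z), 0.5 to 0.9 kg, with three upright copper blades on top (at y = -85, 0, +85 mm). Origin at the centre of its underside; y along its length, z up. The same seen from either long side.
- spacer: Plain wooden spacer block, 36 (x) x 60 (y) x 70 mm (z), 0.12 kg, that stands on the vise bed between the open jaws at the start. Origin at the centre of its underside.
- spacer_center (a point): Centre of the spacer block, 35 mm above its underside.
- blade1 (a point): Centre of the upright copper blade at y = -85 mm on the module: a plate 40 mm wide (module x, -20 to +20 mm), 6 mm thick (module y), 36 mm tall (60 to 96 mm above the module's underside; this point is at 78 mm).
- blade2 (a point): Centre of the upright copper blade at y = 0 on the module: a plate 40 mm wide (module x, -20 to +20 mm), 6 mm thick (module y), 36 mm tall (60 to 96 mm above the module's underside; this point is at 78 mm).
- blade3 (a point): Centre of the upright copper blade at y = +85 mm on the module: a plate 40 mm wide (module x, -20 to +20 mm), 6 mm thick (module y), 36 mm tall (60 to 96 mm above the module's underside; this point is at 78 mm).
- clamp1: Sprung hinged clamp lying flat, like a large clothes peg: 102 mm long, 24 mm thick, 60 g, dark steel jaws with rubber pads, black handles; may be absent. Origin at the hinge, on the underside; z is the hinge axis, x points to the mouth (pads x = 24 to 44 mm; handles back to -58 mm). The frame belongs to one half: with the jaws shut the clamp's line of symmetry lies 0.07 rad clockwise of x about z.
- clamp1_mouth (a point): Middle of the rubber pads: 34 mm ahead of the hinge, at half of the thickness.
- clamp1_arm (a joint): Opening angle of the clamp, rad: 0 jaws shut on nothing, about 0.14 with the pads flat on a blade, 0.45 squeezed fully open (19 mm between the pad tips). Squeeze the handles 42 mm behind the hinge: over their outside they measure 48 mm there shut (56 mm at their ends), 43 mm on a blade, 30 mm (faces parallel) at the stop, which takes about 11 N; a 25 N grip holds it open.
- clamp2: Sprung hinged clamp lying flat, like a large clothes peg: 102 mm long, 24 mm thick, 60 g, dark steel jaws with rubber pads, black handles; may be absent. Origin at the hinge, on the underside; z is the hinge axis, x points to the mouth (pads x = 24 to 44 mm; handles back to -58 mm). The frame belongs to one half: with the jaws shut the clamp's line of symmetry lies 0.07 rad clockwise of x about z.
- clamp2_mouth (a point): Middle of the rubber pads: 34 mm ahead of the hinge, at half of the thickness.
- clamp2_arm (a joint): Opening angle of the clamp, rad: 0 jaws shut on nothing, about 0.14 with the pads flat on a blade, 0.45 squeezed fully open (19 mm between the pad tips). Squeeze the handles 42 mm behind the hinge: over their outside they measure 48 mm there shut (56 mm at their ends), 43 mm on a blade, 30 mm (faces parallel) at the stop, which takes about 11 N; a 25 N grip holds it open.
- clamp3: Sprung hinged clamp lying flat, like a large clothes peg: 102 mm long, 24 mm thick, 60 g, dark steel jaws with rubber pads, black handles; may be absent. Origin at the hinge, on the underside; z is the hinge axis, x points to the mouth (pads x = 24 to 44 mm; handles back to -58 mm). The frame belongs to one half: with the jaws shut the clamp's line of symmetry lies 0.07 rad clockwise of x about z.
- clamp3_mouth (a point): Middle of the rubber pads: 34 mm ahead of the hinge, at half of the thickness.
- clamp3_arm (a joint): Opening angle of the clamp, rad: 0 jaws shut on nothing, about 0.14 with the pads flat on a blade, 0.45 squeezed fully open (19 mm between the pad tips). Squeeze the handles 42 mm behind the hinge: over their outside they measure 48 mm there shut (56 mm at their ends), 43 mm on a blade, 30 mm (faces parallel) at the stop, which takes about 11 N; a 25 N grip holds it open.
- bottle: White dispensing bottle, 56 mm diameter, 120 mm tall, standing on the bench; origin under its centre. Leave alone.
- driver: Screwdriver lying on the bench; origin under its middle. Leave alone.
- tray: Grey divided parts tray, 150 x 110 x 30 mm; origin under its centre. Leave alone.
Things that resemble listed ones, but are neither listed nor needed, are in the scene too. What is shaped like the clamp1 but purple is not meant. Several things have the shape of the spacer; the one meant has the colours described above.

How it is judged:
By the outcome, as a careful person would: the job done as asked, in the order asked, and still so for the second after the job is handed in, with the robot touching nothing.
Of clamp1, clamp2, clamp3 only 2 to 3 are there at a start; the rules pass over those that are not, and their reading is None.
At some moment in a run one of module, clamp1, clamp2, clamp3 may be knocked a few centimetres aside while the robot is not near it.
It also fails if it takes over 210 s, if anything falls off the work surface, if the arm or the gripper's body presses on something with over 40 N, if the wrist force passes 120 N, or if a joint passes its speed limit or range.

## Working session

There is one attempt and no reset: what is moved stays moved. The work goes in short steps, Python scripts to look and compute and a tool call to move; the robot and the scene stay as the last step left them, time stands still between calls to the robot, and variables do not carry over. Pictures are saved under pics/ and viewed, about 12 in all and at most 16, crops included, and the job is handed in when it is done.

Besides the shell and the picture viewer there is one more tool, called after "Emit:" in YAML: its name, and indented under it one key for each argument. move_arm: Moves the arm, as the interface text tells. Its arguments: {"type":"object","properties":{"motion":{"type":"string"},"fingers":{"type":"number"},"squeeze":{"type":"number"}},"required":["motion"]}

```bash
mkdir -p pics; cat > h.py <<'E'
import numpy as np, cv2
from bench import readout, eyes, r
def snap(n,f=None):
    s=eyes.snapshot(n)
    if f: cv2.imwrite('pics/'+f,s['image'])
    return s
def pix(s,p):
    c=s['world_to_cam']@np.array([*p,1.0]); return np.array([s['fx']*c[0]/c[2]+s['cx'],s['fy']*c[1]/c[2]+s['cy']])
def ray(s,u,v,z):
    W=np.linalg.inv(s['world_to_cam']); d=W[:3,:3]@np.array([(u-s['cx'])/s['fx'],(v-s['cy'])/s['fy'],1]); o=W[:3,3]
    return o+d*(z-o[2])/d[2]
def tri(L):
    A=[];b=[]
    for s,u,v in L:
        W=np.linalg.inv(s['world_to_cam']); d=W[:3,:3]@np.array([(u-s['cx'])/s['fx'],(v-s['cy'])/s['fy'],1]); d/=np.linalg.norm(d)
        P=np.eye(3)-np.outer(d,d); A.append(P); b.append(P@W[:3,3])
    return np.linalg.solve(sum(A),sum(b))
E
python3 - <<'E'
from h import *
import pickle
d={n:snap(n,n+'0.png') for n in('top','side','wrist')}
pickle.dump(d,open('d0.pkl','wb'))
for n in d:
    W=np.linalg.inv(d[n]['world_to_cam']); print(n,W[:3,3].round(),W[:3,2].round(2),d[n]['fx'])
s=readout.sense(); print(s)
E
```

```text
top [ 421.   21. 1255.] [ 0.12 -0.03 -0.99] 385.6835925697784
side [ 181.  842. 1170.] [ 0.26 -0.58 -0.77] 422.3422440589318
wrist [ 285. -535.  373.] [-0.29 -0.11 -0.95] 280.2920349091196
{'time': 0.15, 'joint_pos': array([-7.43364254e+01,  7.50469507e+00,  8.53151018e+01, -1.51224556e-04,
        8.72618994e+01, -4.89397985e+00]), 'qd': array([ 0.01027664, -0.06752325, -0.17515348, -0.00226574,  0.14190959,
       -0.05514126]), 'joint_efforts': array([ 8.99713486e-04, -5.70066333e+01, -5.01155698e+01, -1.34202810e-04,
        9.67335451e-03,  6.71802377e-05]), 'tool_pos': array([ 210.58511779, -561.3786448 ,  230.48886181]), 'tcp_rot': array([-9.00814113e+01,  6.81919878e-03, -1.59442443e+02]), 'ft_force': array([-0.0389116 ,  0.6435819 ,  0.14659471]), 'wrist_torque': array([ 0.00279912, -0.02352606, -0.00019897]), 'finger_gap': 85.26820230231897}
```

View pics/top0.png

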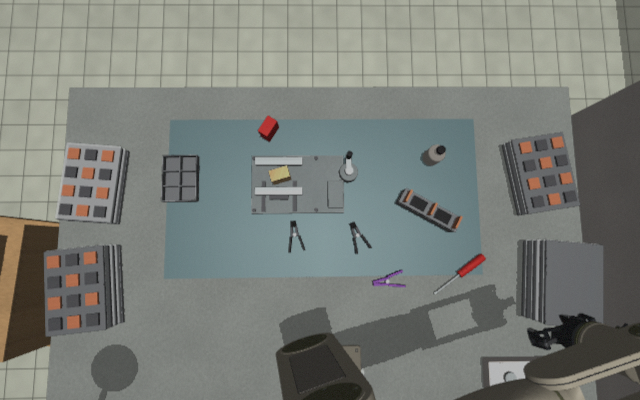

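View pics/side0.png

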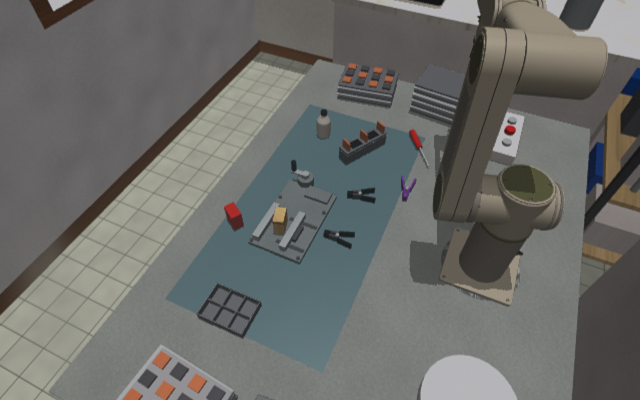

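```bash
python3 - <<'E'
import cv2,numpy as np
a=cv2.imread('pics/top0.png');c=cv2.resize(a[110:300,240:400],None,fx=4,fy=4,interpolation=cv2.INTER_CUBIC)[:590]
cv2.imwrite('pics/topA.png',c)
b=cv2.imread('pics/side0.png');c=cv2.resize(b[100:270,220:440],None,fx=3.5,fy=3.5,interpolation=cv2.INTER_CUBIC)
cv2.imwrite('pics/sideA.png',c)
E
```

```text
(no output)
```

View pics/topA.png

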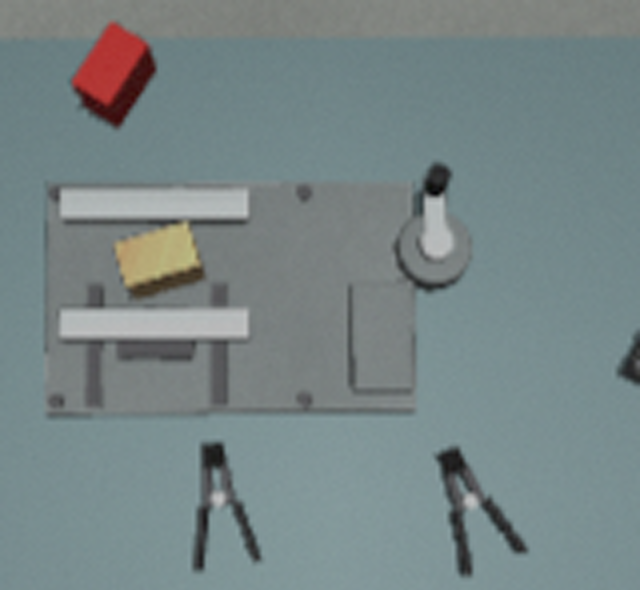

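View pics/sideA.png

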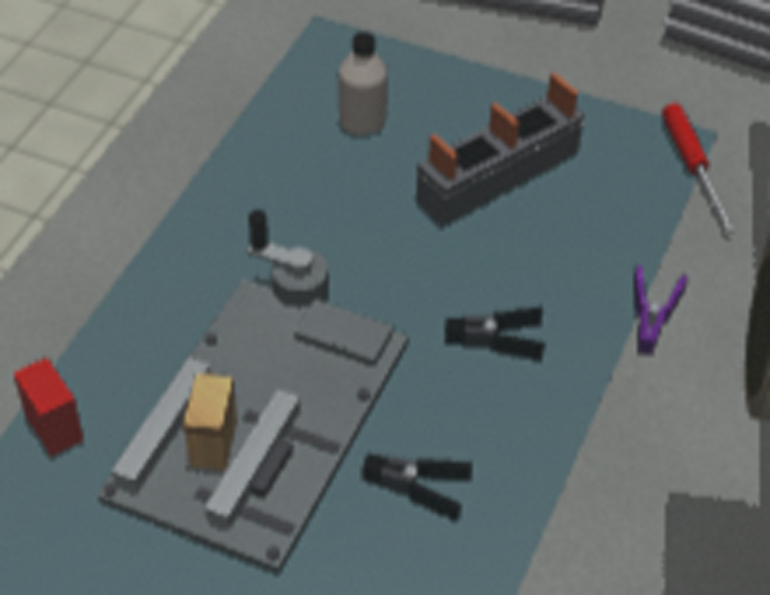

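```bash
python3 - <<'E'
from h import *
import pickle
d=pickle.load(open('d0.pkl','rb'));t=d['top'];s=d['side']
T=lambda U,V:((U+.5)/4-.5+240,(V+.5)/4-.5+110)
S=lambda U,V:((U+.5)/3.5-.5+220,(V+.5)/3.5-.5+100)
def g(n,uv,z): print(n,ray(t,*T(*uv),z).round(1))
for n,uv,z in [('FJ',(60,188),40),('FJ',(248,190),40),('FJin',(60,215),40),('FJin',(248,216),40),
 ('bed',(47,183),15),('bed',(413,183),15),('bed',(47,412),15),('bed',(413,410),15),
 ('SJ',(60,310),40),('SJ',(248,310),40),('axis',(436,242),56),('knob',(440,173),102),('spc',(158,252),85),
 ('c1hinge',(218,498),20),('c1mouth',(213,455),12),('c2hinge',(470,500),20),('c2mouth',(451,461),12)]: g(n,uv,z)
for a in [(397,194),(403,189),(461,219),(456,231)]: print('mod top corners',ray(t,*a,60).round(1))
print('spacer top side',ray(s,*S(211,403),85).round(1),'knob side',ray(s,*S(259,218),102).round(1),'axis',ray(s,*S(298,258),56).round(1))
for a in [(443,155),(504,124),(563,96)]: print('blade side',ray(s,*S(*a),78).round(1))
for a in [(411,470),(372,468),(488,325),(457,330)]: print('clamp side',ray(s,*S(*a),14).round(1))
E
```

```text
FJ [701.3 219.2  40. ]
FJ [698.8  68.9  40. ]
FJin [679.3 218.9  40. ]
FJin [677.5  69.   40. ]
bed [711.3 233.9  15. ]
bed [709.6 -65.5  15. ]
bed [523.7 231.5  15. ]
bed [522.6 -62.4  15. ]
SJ [602.6 218.   40. ]
SJ [601.4  69.3  40. ]
axis [652.3 -80.1  56. ]
knob [697.  -80.2 102. ]
spc [640.3 136.4  85. ]
c1hinge [453.5  94.4  20. ]
c1mouth [488.1  98.9  12. ]
c2hinge [ 449.7 -106.4   20. ]
c2mouth [481.4 -92.6  12. ]
mod top corners [ 574.3 -230.4   60. ]
mod top corners [ 590.  -249.9   60. ]
mod top corners [ 493.9 -428.8   60. ]
mod top corners [ 456.7 -411.    60. ]
spacer top side [634.6 143.4  85. ] knob side [692.7 -72.9 102. ] axis [652.7 -77.7  56. ]
blade side [ 567.2 -259.4   78. ]
blade side [ 525.1 -332.5   78. ]
blade side [ 481.7 -402.9   78. ]
clamp side [454.7  89.6  14. ]
clamp side [489.2 102.8  14. ]
clamp side [ 452.9 -109.1   14. ]
clamp side [479.3 -89.7  14. ]
```

Candidates: spacer – wooden block top(280,174) vs the red block (268,128): the wooden one. Clamps – black at (295,237) and (360,237), purple at (388,280) excluded. Module – (429,210), vs. stacks of grey/orange boxes at the edges (not it). The crop shows the same choices clearly.

Emit:
move_arm:
  motion: "42.7 70.2 2 0 0 82;42.7 70.2 2 0 0 82;42.7 70.2 2 0 0 82;42.7 70.2 2 0 0 82;42.7 70.2 2 0 0 82;42.7 70.2 2 0 0 82;42.7 70.2 2 0 0 82;42.7 70.2 2 0 0 82;42.7 70.2 2 0 0 82;42.7 70.2 2 0 0 82"
  fingers: 8.5
  squeeze: 40

```text
time: 0.98
tool_pos: [427.7, -203.9, 241.4]
tcp_rot: [-90.0, -0.0, -87.5]
ft_force: [0.1, -0.1, 0.9]
finger_gap: 84.4
```

Emit:
move_arm:
  motion: "20.9 34.4 1 0 0 10;20.9 34.4 1 0 0 10;20.9 34.4 1 0 0 10;20.9 34.4 1 0 0 10;20.9 34.4 1 0 0 10;20.9 34.4 1 0 0 10;20.9 34.4 1 0 0 10;20.9 34.4 1 0 0 10;20.9 34.4 1 0 0 10;20.9 34.4 1 0 0 10"

```text
time: 1.82
tool_pos: [637.0, 141.7, 250.7]
tcp_rot: [-90.0, 0.0, -77.7]
ft_force: [0.5, -0.1, 0.4]
finger_gap: 85.2
```

```bash
python3 - <<'E'
from h import *
import pickle
d={'w':snap('wrist','w1.png'),'t':snap('top','t1.png')}
pickle.dump(d,open('d1.pkl','wb'))
s=readout.sense(); print(s['tool_pos'],s['tcp_rot'])
a=d['w']['image']; b=cv2.resize(d['t']['image'][180:400,300:520],(400,400))
cv2.imwrite('pics/v1.png',cv2.resize(np.hstack([a]),(800,500)))
# dark/clamp-like search region left to viewing
E
```

```text
[636.86661874 142.37453779 249.93877561] [-9.00654329e+01  7.59611923e-02 -7.75776948e+01]
```

View pics/v1.png

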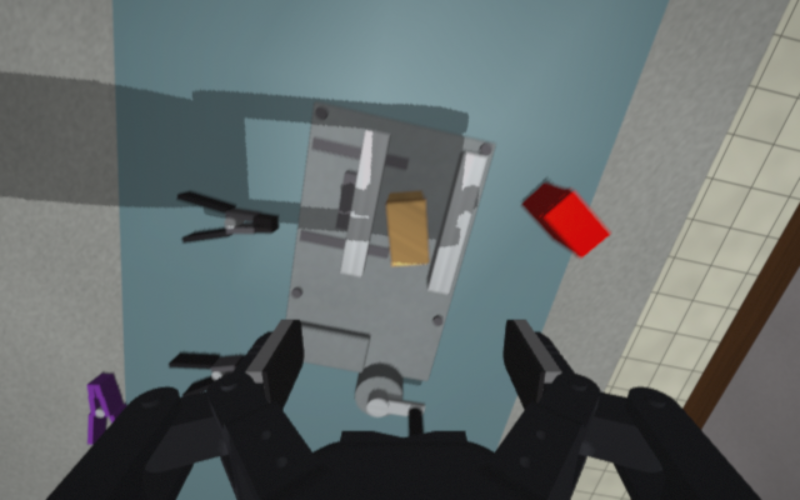

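View pics/t1.png

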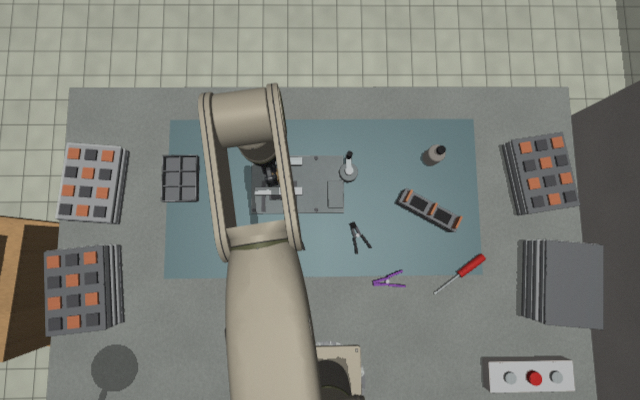

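```bash
python3 - <<'E'
from h import *
import pickle
w=pickle.load(open('d1.pkl','rb'))['w']
f=lambda U,V,z: ray(w,(U+.5)*.8-.5,(V+.5)*.8-.5,z)[:2].round(1)
C=[f(*a,85) for a in [(387,203),(425,200),(429,264),(393,266)]]
print(C,np.mean(C,0)); 
e=C[0]-C[3]; print('long',np.hypot(*e),np.degrees(np.arctan2(-e[0],e[1]))); e=C[1]-C[2]; print(np.hypot(*e),np.degrees(np.arctan2(-e[0],e[1])))
e=C[1]-C[0]; print('short',np.hypot(*e),np.degrees(np.arctan2(e[1],e[0])));
print('FJ',[f(*a,40) for a in [(465,153),(490,153),(450,293),(428,290)]])
print('SJ',[f(*a,40) for a in [(363,131),(376,131),(362,276),(341,273)]])
print('knob',f(415,410,102),'axis',f(378,408,56))
print('bed',[f(*a,15) for a in [(318,105),(495,145),(424,381),(290,340)]])
E
```

```text
[array([617.1, 162.9]), array([649.3, 172.6]), array([666.8, 115.2]), array([634.4, 106. ])] [641.9   139.175]
long 59.471842076734085 16.91148403127014
60.00841607641381 16.955313052025208
short 33.62930269868817 16.76451994430302
FJ [array([680.9, 218.8]), array([704.6, 223.9]), array([704.3,  72.3]), array([679.8,  70.6])]
SJ [array([580.6, 217.5]), array([592.7, 220.1]), array([606.1,  71.4]), array([583.3,  69.9])]
knob [687.6 -36.2] axis [655.  -82.7]
bed [array([529.6, 232. ]), array([713.3, 233.1]), array([708.9, -64.7]), array([533.4, -41.4])]
```

Emit:
move_arm:
  motion: "0.4 -0.4 -4 0 0 4.5;0.4 -0.4 -8 0 0 4.5;0.4 -0.4 -12 0 0 4.5;0.4 -0.4 -16 0 0 4.5;0.4 -0.4 -18 0 0 4.5;0.4 -0.4 -20 0 0 4.5;0.4 -0.4 -20 0 0 4.5"

```text
time: 2.5
tool_pos: [635.7, 132.8, 45.2]
tcp_rot: [-90.5, 0.1, -73.4]
ft_force: [-1.1, -0.2, -0.8]
finger_gap: 84.8
```

Emit:
move_arm:
  motion: "0 0 0 0 0 0;0 0 0 0 0 0;0 0 0 0 0 0;0 0 0 0 0 0;0 0 0 0 0 0;0 0 0 0 0 0;0 0 0 0 0 0;0 0 0 0 0 0"
  fingers: 2
  squeeze: 40

```text
time: 3.17
tool_pos: [641.9, 134.2, 53.9]
tcp_rot: [-89.8, -0.0, -73.3]
ft_force: [-0.1, 0.4, 7.1]
finger_gap: 35.3
```

Emit:
move_arm:
  motion: "0 0 4 0 0 0;0 0 8 0 0 0;0 0 12 0 0 0;-4 2 12 0 0 0;-8 4 12 0 0 0;-12 6 12 0 0 0;-16 9 12 0 0 0;-20 11.5 12 0 0 0;-21 12 11 0 0 0;-21 12 9 0 0 0"

```text
time: 4.0
tool_pos: [427.4, 257.9, 144.1]
tcp_rot: [-89.8, 0.2, -73.1]
ft_force: [-0.0, -0.5, -0.4]
finger_gap: 35.5
```

Emit:
move_arm:
  motion: "0 0 -2 0 0 0;0 0 -4 0 0 0;0 0 -6 0 0 0;0 0 -8 0 0 0;0 0 -9 0 0 0;0 0 -9 0 0 0"

```text
time: 4.5
tool_pos: [428.2, 253.2, 49.1]
tcp_rot: [-90.3, -0.0, -73.3]
ft_force: [0.2, 0.6, -0.6]
finger_gap: 35.3
```

Now lower to the bench in small steps.

Emit:
move_arm:
  motion: "0 0 -0.4 0 0 0;0 0 -0.8 0 0 0;0 0 -1.1 0 0 0;0 0 -1.3 0 0 0;0 0 -1.3 0 0 0;0 0 -1.3 0 0 0"

```text
time: 5.0
tool_pos: [430.5, 254.2, 38.9]
tcp_rot: [-90.0, 0.0, -73.3]
ft_force: [1.6, -0.0, 0.2]
finger_gap: 35.6
```

Emit:
move_arm:
  motion: "0 0 -0.15 0 0 0;0 0 -0.15 0 0 0;0 0 -0.15 0 0 0"

```text
time: 5.25
tool_pos: [430.6, 254.3, 38.8]
tcp_rot: [-90.0, 0.0, -73.3]
ft_force: [-5.5, -3.8, 15.1]
finger_gap: 35.6
```

Emit:
move_arm:
  motion: "0 0 -0.15 0 0 0;0 0 -0.15 0 0 0;0 0 -0.15 0 0 0"

```text
time: 5.5
tool_pos: [430.7, 254.3, 38.8]
tcp_rot: [-90.0, -0.0, -73.3]
ft_force: [-13.4, -7.0, 32.6]
finger_gap: 35.7
```

Emit:
move_arm:
  motion: "0 0 0.2 0 0 0;0 0 0.25 0 0 0;0 0 0.25 0 0 0"

```text
time: 5.75
tool_pos: [430.8, 254.4, 38.9]
tcp_rot: [-89.9, 0.0, -73.3]
ft_force: [-1.6, -0.3, 7.6]
finger_gap: 35.5
```

Emit:
move_arm:
  motion: "0 0 0 0 0 0;0 0 0 0 0 0;0 0 0 0 0 0;0 0 0 0 0 0;0 0 2 0 0 0;0 0 6 0 0 0;0 0 10 0 0 0;0 0 14 0 0 0;0 0 18 0 0 0;0 0 21 0 0 0"
  fingers: 8.5

```text
time: 6.58
tool_pos: [430.7, 254.4, 251.7]
tcp_rot: [-89.8, 0.0, -73.3]
ft_force: [1.1, -0.7, -0.3]
finger_gap: 84.9
```

Emit:
move_arm:
  motion: "1 -4 1 0 0 -5;9.4 -58.5 4 0 0 -47.5;9.4 -58.5 4 0 0 -47.5;9.4 -58.5 4 0 0 -47.5;9.4 -58.5 4 0 0 -47.5;9.4 -58.5 4 0 0 -47.5;9.4 -58.5 4 0 0 -47.5;9.4 -58.5 4 0 0 -47.5;9.4 -58.5 4 0 0 -47.5;9.4 -58.5 4 0 0 -47.5"

```text
time: 7.42
tool_pos: [496.9, -157.4, 278.2]
tcp_rot: [-90.0, 0.0, -120.8]
ft_force: [1.5, 0.7, -0.2]
finger_gap: 85.3
```

Emit:
move_arm:
  motion: "2.8 -17.4 1.2 0 0 0;2.8 -17.4 1.2 0 0 0;2.8 -17.4 1.2 0 0 0;2.8 -17.4 1.2 0 0 0;2.8 -17.4 1.2 0 0 0;2.8 -17.4 1.2 0 0 0"

```text
time: 7.92
tool_pos: [524.5, -332.5, 289.0]
tcp_rot: [-90.1, -0.0, -121.0]
ft_force: [0.8, 0.3, 0.1]
finger_gap: 85.4
```

```bash
python3 - <<'E'
from h import *
import pickle
w=snap('wrist')
pickle.dump(w,open('d2.pkl','wb'))
s=readout.sense(); print(s['tool_pos'],s['tcp_rot'])
cv2.imwrite('pics/v2.png',cv2.resize(w['image'],(800,500)))
# project expected blade tops
for y in(-85,0,85):
    th=np.radians(-30.8);p=np.array([524.6-y*np.sin(th),-331.4+y*np.cos(th),96]);print((pix(w,p)+.5)*1.25-.5)
E
```

```text
[ 524.66432735 -330.40665755  289.16170918] [-9.00939046e+01  1.97920372e-02 -1.20956965e+02]
[402.67768827 301.24560158]
[402.34712482 222.28338969]
[401.961605   130.19366259]
```

View pics/v2.png

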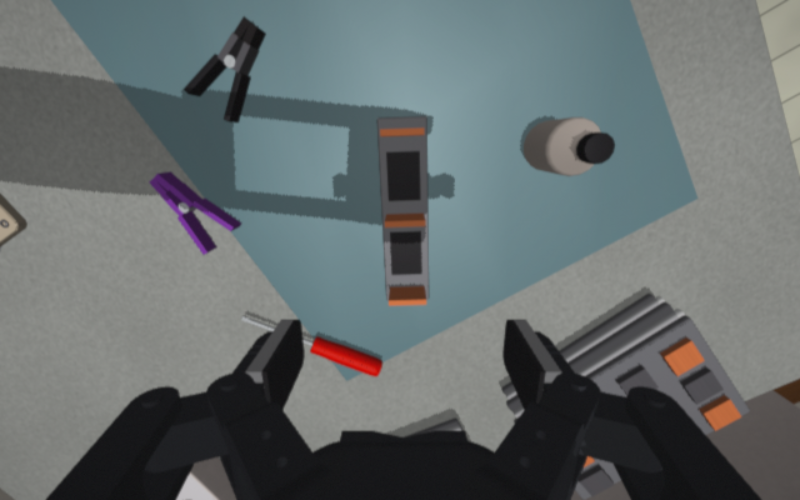

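```bash
python3 - <<'E'
from h import *
import pickle
w=pickle.load(open('d2.pkl','rb'))
f=lambda U,V,z: ray(w,(U+.5)*.8-.5,(V+.5)*.8-.5,z)[:2]
P=[f(402,131,96),f(405.5,220,96),f(408.5,302,96)]
print(P,np.mean(P,0)); e=P[0]-P[2]; print(np.hypot(*e),np.degrees(np.arctan2(-e[0],e[1])))
E
```

```text
[array([ 567.79869782, -258.99533617]), array([ 528.41412205, -331.03247572]), array([ 485.89003831, -408.31850696])] [ 527.36761939 -332.78210628]
170.31276474796772 -28.74621372492702
```

Emit:
move_arm:
  motion: "0.2 -0.2 -4 0 0 2;0.2 -0.2 -8 0 0 2;0.2 -0.2 -12 0 0 2;0.2 -0.2 -16 0 0 2;0.2 -0.2 -19 0 0 2;0.2 -0.2 -22 0 0 2;0.2 -0.2 -24 0 0 2;0.2 -0.2 -25 0 0 2;0.2 -0.2 -25.6 0 0 2;0.2 -0.2 -26 0 0 2"

```text
time: 8.8
tool_pos: [527.5, -330.5, 30.5]
tcp_rot: [-90.0, 0.0, -118.8]
ft_force: [-0.9, 0.5, -0.5]
finger_gap: 85.2
```

Emit:
move_arm:
  motion: "0 0 0 0 0 0;0 0 0 0 0 0;0 0 0 0 0 0;0 0 0 0 0 0;0 0 0 0 0 0;0 0 0 0 0 0;0 0 0 0 0 0;0 0 0 0 0 0"
  fingers: 3
  squeeze: 70

```text
time: 9.47
tool_pos: [528.2, -332.1, 32.4]
tcp_rot: [-89.8, -0.0, -118.8]
ft_force: [-1.0, 1.7, 6.6]
finger_gap: 49.0
```

Emit:
move_arm:
  motion: "0 0 1 0 0 0;0 0 3 0 0 0;0 0 6 0 0 0;0 0 10 0 0 0;0 0 14 0 0 0;0 3 16 0 0 6;1 6 16 0 0 12;2 9.5 16 0 0 18;3 13 16 0 0 24;4 16.5 16 0 0 27.8"

```text
time: 10.3
tool_pos: [566.6, -164.7, 190.3]
tcp_rot: [-90.0, 0.0, -90.7]
ft_force: [1.2, 0.3, -5.4]
finger_gap: 49.4
```

Emit:
move_arm:
  motion: "1 4 0 0 0 0;2 8 0 0 0 0;3 12 0 0 0 0;4 16 0 0 0 0;5 20 0 0 0 0;6 24 0 0 0 0;7 28 0 0 0 0;8 31 0 0 0 0;8 31 0 0 0 0"

```text
time: 11.05
tool_pos: [646.9, 150.5, 189.7]
tcp_rot: [-90.0, 0.2, -90.7]
ft_force: [-0.4, -0.9, -5.6]
finger_gap: 48.8
```

```bash
python3 - <<'E'
from h import *
import pickle
w=snap('wrist')
pickle.dump(w,open('d3.pkl','wb'))
s=readout.sense(); print(s['tool_pos'],s['tcp_rot'],s['ft_force'])
cv2.imwrite('pics/v3.png',cv2.resize(w['image'],(800,500)))
E
```

```text
[646.53264314 147.46045969 189.52990978] [-9.00881792e+01  3.62092189e-02 -9.07663036e+01] [ 0.19095547 -0.06510871 -6.46069182]
```

View pics/v3.png

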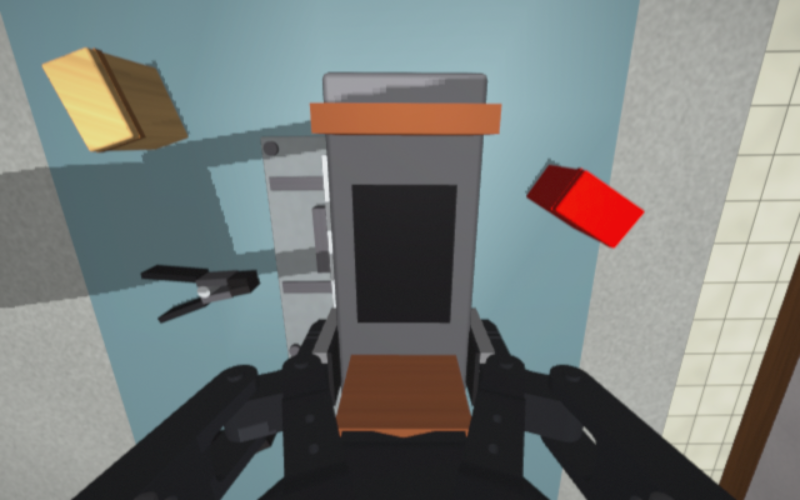

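```bash
python3 - <<'E'
from h import *
import pickle
w=pickle.load(open('d3.pkl','rb'))
th=np.radians(-0.8)
for y0 in(147.5,):
  def q(x,y,z): 
    p=np.array([646.5+x*np.cos(th)-y*np.sin(th),y0+x*np.sin(th)+y*np.cos(th),157+z]); return ((pix(w,p)+.5)*1.25-.5).round(0)
  for n,a in dict(b3t_near=(-20,82,96),b3t_nearR=(20,82,96),b3t_far=(-20,88,96),b3b=(-20,82,60),mfarL=(-25,100,60),mfarR=(25,100,60),b2t=(-20,3,96),b2b=(-20,3,60)).items(): print(n,q(*a))
E
```

```text
b3t_near [310. 132.]
b3t_nearR [496. 133.]
b3t_far [308. 102.]
b3b [339. 135.]
mfarL [319.  71.]
mfarR [488.  71.]
b2t [332. 427.]
b2b [350. 354.]
```

Emit:
move_arm:
  motion: "0 0 -3 0 0 0;0 0 -6 0 0 0;0 0 -9 0 0 0;0 0 -11 0 0 0;0 0 -12 0 0 0;0 0 -12.5 0 0 0;0 0 -12.5 0 0 0;0 0 -12.5 0 0 0"

```text
time: 11.77
tool_pos: [648.1, 143.5, 66.9]
tcp_rot: [-89.9, 0.0, -91.0]
ft_force: [-0.0, 0.9, -5.8]
finger_gap: 48.5
```

Emit:
move_arm:
  motion: "0 0.1 -0.4 0 0 0;0 0.1 -0.8 0 0 0;0 0.1 -1.2 0 0 0;0 0.1 -1.6 0 0 0;0 0.1 -1.8 0 0 0;0 0.1 -1.9 0 0 0;0 0.1 -1.9 0 0 0"

```text
time: 12.35
tool_pos: [647.0, 144.8, 47.4]
tcp_rot: [-90.0, -0.0, -91.0]
ft_force: [-6.6, -1.3, 5.0]
finger_gap: 48.8
```

```bash
python3 - <<'E'
from h import *
w=snap('wrist'); t=snap('top');d=snap('side')
import pickle; pickle.dump((w,t,d),open('d4.pkl','wb'))
s=readout.sense(); print(s['tool_pos'],s['tcp_rot'],s['ft_force'])
a=cv2.resize(w['image'][0:320],(640,320)); b=cv2.resize(d['image'][120:280,240:400],(320,320))
cv2.imwrite('pics/v4.png',np.hstack([a[:,160:600],b]))
E
```

```text
[647.00092843 144.80685265  47.42973403] [-9.00132125e+01 -3.21114816e-03 -9.10137418e+01] [-6.14439014 -1.94128316  5.08669204]
```

View pics/v4.png

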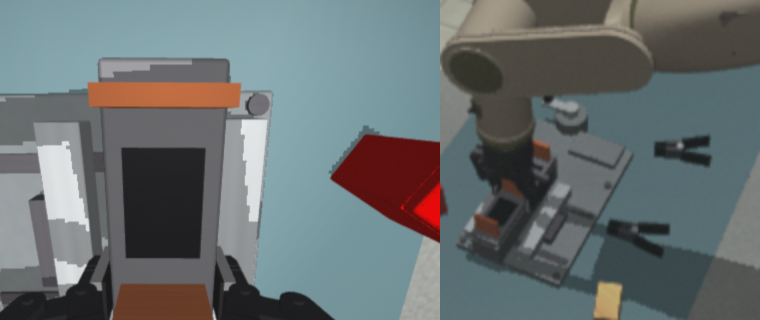

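```bash
python3 - <<'E'
from h import *
import pickle
w,t,d=pickle.load(open('d4.pkl','rb'))
for U,V,z in [(240,119,40),(268,119,40),(36,124,40),(80,122,40),(271,92,15),(88,84,111),(240,84,111),(164,83,111)]: print(ray(w,U+160,V,z).round(1))
q=lambda x,y,z:pix(w,(647+x+.014*y,144.8+y,15+z))-[160,0]
print(q(-20,88,96),q(20,88,96),q(-25,100,60),q(25,100,60))
c=cv2.resize(w['image'][60:200,200:460],None,fx=3,fy=3,interpolation=cv2.INTER_CUBIC); cv2.imwrite('pics/v5.png',c)
E
```

```text
[687.8 218.3  40. ]
[702.2 218.   40. ]
[582.8 217.6  40. ]
[605.6 218.2  40. ]
[711.4 232.3  15. ]
[628.8 229.7 111. ]
[668.4 229.  111. ]
[648.7 229.6 111. ]
[84.40212653 70.79902884] [240.19316234  67.90007704] [93.90215405 48.79383148] [230.63386094  46.19081685]
```

View pics/v5.png

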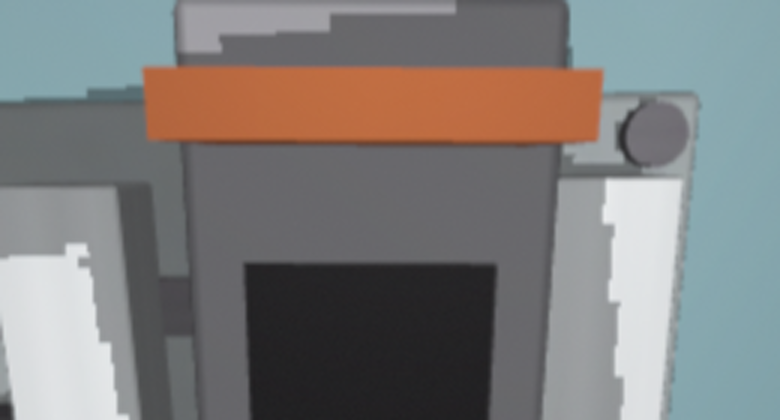

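Emit:
move_arm:
  motion: "0 0 0.4 0 0 0;0 0.1 0.6 0 0 0;0 0.2 0.6 0 0 0;0 0.2 0.6 0 0 0;0 0.2 0.3 0 0 0;0 0.2 0 0 0 0;0 0.2 0 0 0 0;0 0.2 0 0 0 0;0 0.2 0 0 0 0"

```text
time: 13.25
tool_pos: [647.5, 146.9, 47.4]
tcp_rot: [-90.0, 0.0, -91.0]
ft_force: [-4.4, -0.7, 5.5]
finger_gap: 48.3
```

```bash
python3 - <<'E'
from h import *
w=snap('wrist')
s=readout.sense(); print(s['tool_pos'],s['tcp_rot'],s['ft_force'])
g=w['image'].astype(int)
# column profile through blade middle: orange rows
o=(g[...,2]-g[...,0]>50)
for u in (260,300,324,360,390): v=np.where(o[:200,u])[0]; print(u,v.min(),v.max(), ray(w,u,v.min()-.5,111).round(1))
v=90; row=np.where(o[v])[0]; print(row.min(),row.max())
# jaw far end edge
print(g[100:135,415].mean(1).round())
E
```

```text
[647.48498347 146.9071263   47.39184538] [-8.99526728e+01  1.29336265e-02 -9.10186250e+01] [-4.22476082 -0.5284396   5.31359139]
260 82 106 [632.4 232.3 111. ]
300 82 107 [642.8 232.1 111. ]
324 82 107 [649. 232. 111.]
360 82 107 [658.4 231.8 111. ]
390 83 107 [666.2 231.5 111. ]
248 400
[114. 115. 115. 115. 115. 114. 114. 113. 114. 115. 115. 115. 115. 115.
 114. 114. 113. 111. 103. 125. 152. 138. 115. 166. 216. 227. 228. 229.
 229. 228. 228. 228. 228. 228. 228.]
```

Emit:
move_arm:
  motion: "0 0 0 0 0 0;0 0 0 0 0 0;0 0 0 0 0 0;0 0 0 0 0 0;0 0 0.5 0 0 0;0 0 2 0 0 0;0 0 5 0 0 0;0 0 9 0 0 0;0 0 13 0 0 0;0 0 16.5 0 0 0"
  fingers: 8.5

```text
time: 14.13
tool_pos: [647.5, 146.8, 215.8]
tcp_rot: [-89.8, 0.0, -91.0]
ft_force: [0.3, 0.5, 0.3]
finger_gap: 85.3
```

Emit:
move_arm:
  motion: "0.5 -4 0 0 0 0;1 -8 0 0 0 0;2 -12 0 0 0 0;2.5 -16 0 0 0 0;3 -19 0 0 0 0;3.5 -22 0 0 0 0;3.5 -22 0 0 0 0;3.5 -22 0 0 0 0;3.5 -22 0 0 0 0"

```text
time: 14.88
tool_pos: [682.2, -73.0, 212.3]
tcp_rot: [-89.9, 0.0, -91.0]
ft_force: [0.3, 1.6, -0.7]
finger_gap: 85.0
```

```bash
python3 - <<'E'
from h import *
w=snap('wrist')
import pickle; pickle.dump(w,open('d6.pkl','wb'))
s=readout.sense(); print(s['tool_pos'],s['tcp_rot'],s['ft_force'])
cv2.imwrite('pics/v6.png',cv2.resize(w['image'],(800,500)))
for a in [(651,-80,56),(696,-80,102),(696,-80,57),(654,144,111),(654,59,111)]: print((pix(w,a)+.5)*1.25-.5)
E
```

```text
[682.18781193 -72.30523967 212.12819676] [-8.99540617e+01  1.95733844e-02 -9.09856312e+01] [0.11069541 0.46712462 0.10604741]
[368.15695388 241.02608431]
[421.56852305 256.57708563]
[418.96924985 240.46584351]
[ 344.0965848  -130.45539708]
[353.70560682  47.86503889]
```

View pics/v6.png

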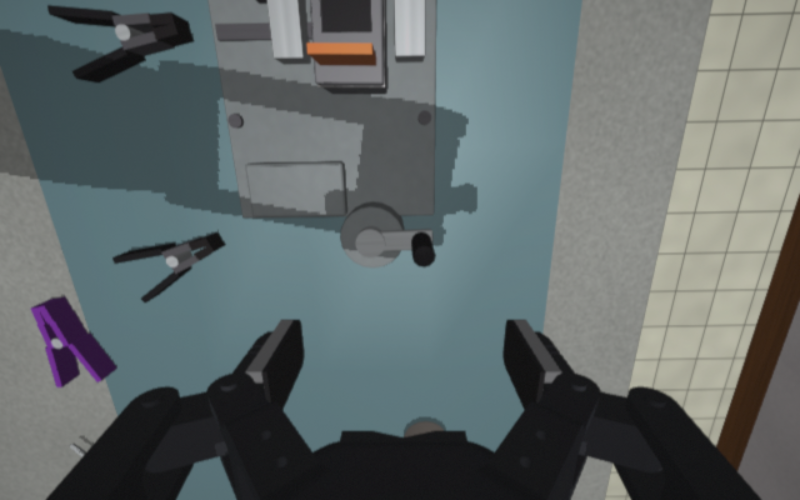

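Emit:
move_arm:
  motion: "1.6 -0.7 -4 0 0 0;1.6 -0.7 -8 0 0 0;1.6 -0.7 -11 0 0 0;1.6 -0.7 -13 0 0 0;1.6 -0.7 -14.5 0 0 0;1.6 -0.7 -14.9 0 0 0;1.6 -0.7 -14.9 0 0 0;1.6 -0.7 -14.9 0 0 0"

```text
time: 15.6
tool_pos: [699.3, -79.8, 64.2]
tcp_rot: [-89.9, -0.0, -91.0]
ft_force: [-0.9, 0.1, 0.3]
finger_gap: 84.6
```

Emit:
move_arm:
  motion: "0 0 0 0 0 0;0 0 0 0 0 0;0 0 0 0 0 0;0 0 0 0 0 0;0 0 0 0 0 0;0 0 0 0 0 0;0 0 0 0 0 0;0 0 0 0 0 0;0 0 0 0 0 0;0 0 0 0 0 0"
  fingers: 1
  squeeze: 35

```text
time: 16.43
tool_pos: [698.1, -80.3, 62.6]
tcp_rot: [-90.0, -0.0, -91.0]
ft_force: [-3.5, 0.1, 4.4]
finger_gap: 17.3
```

Emit:
move_arm:
  motion: "-0.27 -1.54 0 0 0 0;-1.05 -2.89 0 0 0 0;-2.25 -3.9 0 0 0 0;-3.72 -4.43 0 0 0 0;-5.28 -4.43 0 0 0 0;-6.75 -3.9 0 0 0 0;-7.95 -2.89 0 0 0 0;-8.73 -1.54 0 0 0 0;-9 0 0 0 0 0;-9 0 0 0 0 0"

```text
time: 17.27
tool_pos: [608.1, -79.1, 62.7]
tcp_rot: [-89.9, -0.0, -91.0]
ft_force: [-2.3, 3.6, 4.1]
finger_gap: 17.4
```

Emit:
move_arm:
  motion: "0.27 1.54 0 0 0 0;1.05 2.89 0 0 0 0;2.25 3.9 0 0 0 0;3.72 4.43 0 0 0 0;5.28 4.43 0 0 0 0;6.75 3.9 0 0 0 0;7.95 2.89 0 0 0 0;8.73 1.54 0 0 0 0;9 0 0 0 0 0;9 0 0 0 0 0"

```text
time: 18.1
tool_pos: [698.1, -82.6, 62.5]
tcp_rot: [-90.1, 0.0, -91.1]
ft_force: [-5.2, -3.7, 6.9]
finger_gap: 17.0
```

Emit:
move_arm:
  motion: "-0.27 -1.54 0 0 0 0;-1.05 -2.89 0 0 0 0;-2.25 -3.9 0 0 0 0;-3.72 -4.43 0 0 0 0;-5.28 -4.43 0 0 0 0;-6.75 -3.9 0 0 0 0;-6.75 -3.9 0 0 0 0;-6.75 -3.9 0 0 0 0"

```text
time: 18.77
tool_pos: [631.1, -120.8, 62.8]
tcp_rot: [-89.9, -0.1, -91.0]
ft_force: [1.4, -4.9, 0.9]
finger_gap: 16.9
```

Emit:
move_arm:
  motion: "-0.33 0.21 0 0 0 0;-0.64 0.45 0 0 0 0;-0.93 0.72 0 0 0 0;-1.2 1.01 0 0 0 0;-1.2 1.01 0 0 0 0"

```text
time: 19.18
tool_pos: [622.6, -114.4, 63.1]
tcp_rot: [-89.4, -0.4, -91.1]
ft_force: [18.5, -20.9, -12.2]
finger_gap: 17.1
```

Emit:
move_arm:
  motion: "0.3 -0.3 0 0 0 0;0.4 -0.4 0 0 0 0;0.4 -0.4 0 0 0 0"

```text
time: 19.43
tool_pos: [625.9, -117.2, 63.0]
tcp_rot: [-89.6, -0.3, -91.1]
ft_force: [13.2, -14.3, -8.5]
finger_gap: 17.2
```

Emit:
move_arm:
  motion: "0 0 0 0 0 0;0 0 0 0 0 0;0 0 0 0 0 0;0 0 0 0 0 0;0 0 2 0 0 0;0 0 5 0 0 0;0 0 9 0 0 0;0 0 13 0 0 0;0 0 17 0 0 0;0 0 17 0 0 0"
  fingers: 8.5

```text
time: 20.27
tool_pos: [626.6, -114.1, 243.4]
tcp_rot: [-89.2, -0.2, -91.0]
ft_force: [0.9, 0.1, 2.7]
finger_gap: 85.0
```

```bash
python3 - <<'E'
from h import *
import pickle
w=snap('wrist');t=snap('top'); pickle.dump((w,t),open('d7.pkl','wb'))
s=readout.sense(); print(s['tool_pos'],s['tcp_rot'],s['ft_force'])
cv2.imwrite('pics/v7.png',cv2.resize(w['image'],(800,500)))
cv2.imwrite('pics/t7.png',cv2.resize(t['image'][110:270,230:400],None,fx=3.5,fy=3.5,interpolation=cv2.INTER_CUBIC))
E
```

```text
[ 624.11474166 -113.42052623  235.49839513] [-8.96891035e+01 -7.13721214e-02 -9.10016873e+01] [-0.40164792  0.06196821 -0.79762143]
```

View pics/v7.png

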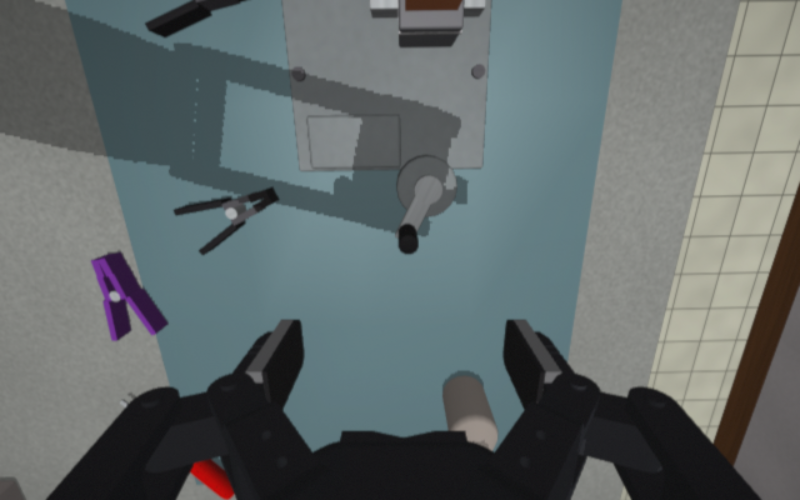

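```bash
python3 - <<'E'
from h import *
import pickle
w,t=pickle.load(open('d7.pkl','rb'))
f=lambda U,V,z: ray(w,(U+.5)*.8-.5,(V+.5)*.8-.5,z).round(1)
print('knob top',f(407,243,102),f(409,233,102),'axis',f(428,187,56))
for a in (110,120,128,135):
  p=(653.5+45*np.cos(np.radians(a)),-80-45*np.sin(np.radians(a)));print(a,np.round(p,1),(pix(w,(*p,102))*1.25).round(),(pix(w,(*p,57))*1.25).round())
print('jaws', f(371,8,40),f(399,8,40),f(463,6,40),f(486,6,40))
print('blade/module edge near top',f(399,30,75),f(461,30,75))
th=lambda U,V,z:f(U,V,z)
print('clamp2 hinge',f(232,213,22),'mouth',f(270,194,20))
E
```

```text
knob top [ 631.5 -119.7  102. ] [ 633.3 -111.   102. ] axis [652.8 -79.3  56. ]
110 [ 638.1 -122.3] [415. 246.] [413. 232.]
120 [ 631. -119.] [406. 242.] [405. 229.]
128 [ 625.8 -115.5] [400. 238.] [400. 226.]
135 [ 621.7 -111.8] [395. 234.] [395. 222.]
jaws [605.2  69.1  40. ] [628.8  68.8  40. ] [682.9  69.6  40. ] [702.3  69.3  40. ]
blade/module edge near top [628.2  43.7  75. ] [676.1  43.   75. ]
clamp2 hinge [ 450.7 -106.9   22. ] mouth [492.1 -88.1  20. ]
```

View pics/t7.png

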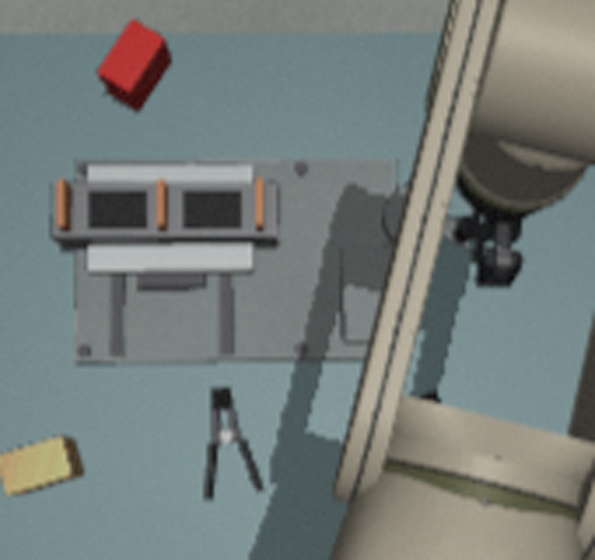

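Emit:
move_arm:
  motion: "-3 0 0 0 0 -7;-21.2 -1 -6.5 0 0 -65;-21.2 -1 -6.5 0 0 -65;-21.2 -1 -6.5 0 0 -65;-21.2 -1 -6.5 0 0 -65;-21.2 -1 -6.5 0 0 -65;-21.2 -1 -6.5 0 0 -65;-21.2 -1 -6.5 0 0 -65;-21.2 -1 -6.5 0 0 -65;-21.2 -1 -6.5 0 0 -65"

```text
time: 21.2
tool_pos: [409.3, -122.6, 165.3]
tcp_rot: [-90.1, -0.1, -156.4]
ft_force: [-0.1, 1.2, 0.1]
finger_gap: 85.3
```

Emit:
move_arm:
  motion: "0 0 0 0 0 0;0 0 0 0 0 0"

```text
time: 21.37
tool_pos: [410.1, -122.8, 166.2]
tcp_rot: [-90.1, -0.1, -155.8]
ft_force: [-0.1, 0.1, 0.1]
finger_gap: 84.9
```

```bash
python3 - <<'E'
from h import *
import pickle
w=snap('wrist'); pickle.dump(w,open('d8.pkl','wb'))
s=readout.sense(); print(s['tool_pos'],s['tcp_rot'],s['ft_force'])
cv2.imwrite('pics/v8.png',cv2.resize(w['image'],(800,500)))
E
```

```text
[ 410.26531742 -122.92816221  166.51565436] [-9.00567724e+01 -5.08456414e-02 -1.55808604e+02] [ 0.33159238 -0.25337219 -0.28342689]
```

View pics/v8.png

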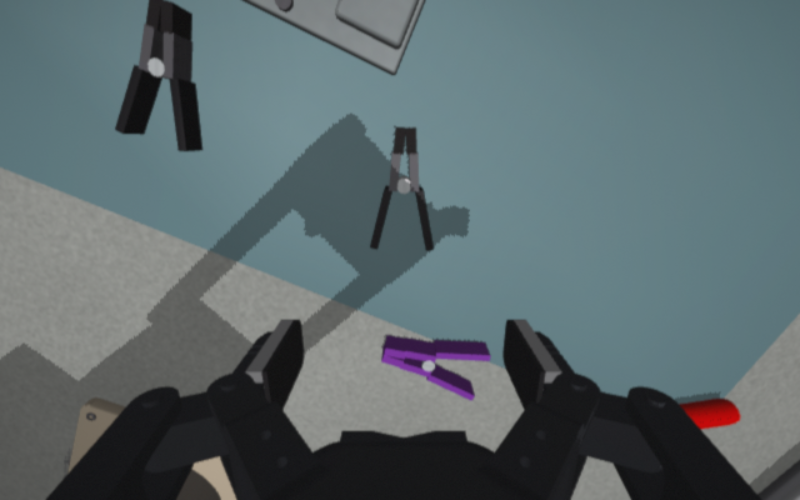

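```bash
python3 - <<'E'
from h import *
import pickle
w=pickle.load(open('d8.pkl','rb'))
f=lambda U,V,z: ray(w,(U+.5)*.8-.5,(V+.5)*.8-.5,z)[:2]
h=f(404,185,25); m=f(405,128,22); a=f(375,247,22); b=f(430,249,22)
print(h,m,a,b,'hinge-mouth',np.hypot(*(m-h)),np.degrees(np.arctan2(*(m-h)[::-1])))
mid=(a+b)/2; d=m-mid; print('len',np.hypot(*d),np.degrees(np.arctan2(*d[::-1])), 'tips',np.hypot(*(a-b)))
u=d/np.hypot(*d); print('grasp',h-42*u, (h-42*u)-[410.3,-122.9])
print('purple',f(383,348,12),f(490,350,12),f(472,397,12))
print('TCP ground px',(pix(w,(410,-123,5))*1.25).round())
print('clamp1 hinge',f(156,67,25), f(168,3,22), f(128,131,22),f(191,150,22))
E
```

```text
[ 450.79005687 -106.61558106] [490.34784118 -89.59234706] [ 392.45319423 -105.74057726] [ 410.20156894 -149.40709914] hinge-mouth 43.06516917389577 23.284066591764702
len 96.78448169069313 23.106015608342833 tips 47.1356546425465
grasp [ 412.15928427 -123.09779598] [ 1.85928427 -0.19779598]
purple [ 297.44293558 -153.38894252] [ 338.5092491  -249.67580955] [ 281.76287488 -259.68563967]
TCP ground px [402. 232.]
clamp1 hinge [453.93696039  92.50823306] [497.20876852  95.26482187] [400.29520518 104.86832153] [406.40588927  57.01553051]
```

Emit:
move_arm:
  motion: "0.2 0 -4 0 0 -1;0.2 0 -8 0 0 -1;0.2 0 -11 0 0 -1;0.2 0 -13 0 0 -1;0.2 0 -14.5 0 0 -1;0.2 0 -15.3 0 0 -1;0.2 0 -15.8 0 0 -1;0.2 0 -16.1 0 0 -1;0.2 0 -16.1 0 0 -1;0.2 0 -16.1 0 0 -1"

```text
time: 22.25
tool_pos: [413.4, -123.5, 7.2]
tcp_rot: [-89.9, 0.1, -157.0]
ft_force: [-0.5, -0.4, -0.3]
finger_gap: 85.2
```

Emit:
move_arm:
  motion: "0 0 0 0 0 0;0 0 0 0 0 0;0 0 0 0 0 0;0 0 0 0 0 0;0 0 0 0 0 0;0 0 0 0 0 0;0 0 0 0 0 0;0 0 0 0 0 0;0 0 0 0 0 0;0 0 0 0 0 0"
  fingers: 2.5
  squeeze: 30

```text
time: 23.08
tool_pos: [413.9, -123.8, 8.0]
tcp_rot: [-89.9, 0.1, -157.0]
ft_force: [-3.5, 0.1, 13.0]
finger_gap: 29.0
```

Emit:
move_arm:
  motion: "0 0 0.5 0 0 0;0 0 2 0 0 0;0 0 5 0 0 0;0 0 8.1 0 0 0;1 2 8.1 0 0 -4;2.5 5 8.1 0 0 -8;4 8 8.1 0 0 -13;5.5 11.5 8.1 0 0 -18;7 15 8.1 0 0 -22;8.8 18.4 8.1 0 0 -24"

```text
time: 23.92
tool_pos: [500.7, 62.7, 87.5]
tcp_rot: [-90.0, 0.0, 178.7]
ft_force: [0.3, -1.1, 0.0]
finger_gap: 28.8
```

Emit:
move_arm:
  motion: "0 0 0 0 0 0;0 0 0 0 0 0;0 0 0 0 0 0"

```text
time: 24.17
tool_pos: [500.1, 60.8, 87.0]
tcp_rot: [-90.0, -0.1, 179.1]
ft_force: [-0.6, 0.2, -0.6]
finger_gap: 28.9
```

```bash
python3 - <<'E'
from h import *
import pickle
w=snap('wrist'); s=readout.sense(); d=snap('side'); pickle.dump((w,d,s),open('d9.pkl','wb'))
print(s['tool_pos'],s['tcp_rot'],s['ft_force'],s['finger_gap'])
a=cv2.resize(w['image'],(800,500))[:, 150:650]; b=cv2.resize(d['image'][150:275,270:345],(300,500),interpolation=cv2.INTER_CUBIC)
cv2.imwrite('pics/v9.png',np.hstack([a,b]))
E
```

```text
[500.00735963  60.18141805  87.0079094 ] [-8.99751749e+01 -4.75870205e-02  1.78993702e+02] [ 0.1195011  -0.52970981 -1.56954168] 28.79806955353433
```

View pics/v9.png

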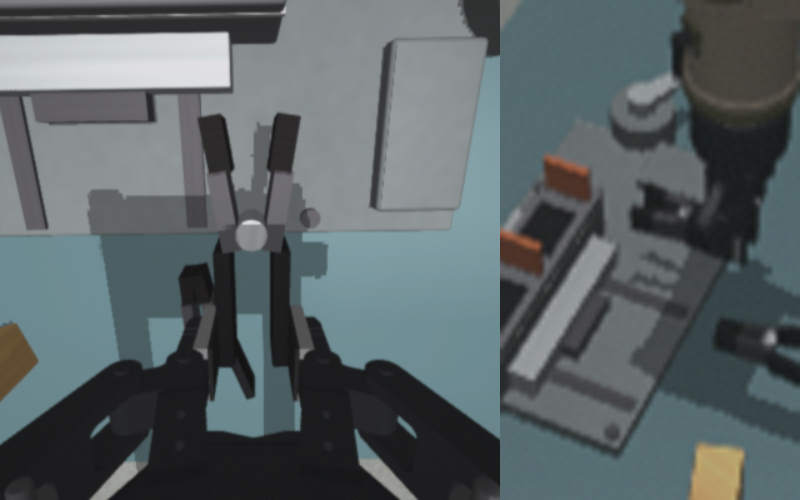

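```bash
python3 - <<'E'
from h import *
import pickle
w,d,s=pickle.load(open('d9.pkl','rb'))
f=lambda U,V,z: ray(w,(U+.5)*.8-.5,(V+.5)*.8-.5,z)[:2].round(1)
for z in (95,100,105): print(z,'hinge',f(401,235,z),'tips',f(365,117,z),f(436,115,z),'handles outer',f(367,365,z),f(441,365,z))
# side view: clamp tips/hinge, side crop scale 4
g=lambda U,V:(U/4+270-.4,V/4+150-.4)
print('side hinge pix',g(683-500,212),'predicted',[pix(d,(542,60,z)).round(1) for z in(79,91,103)])
print('side mouth', g(640-500,205),[pix(d,(584,60,z)).round(1) for z in(79,91,103)])
print('blade1 top mid side', [ray(d,*g(569-500,163),111).round(1)])
print('vise jaw corner',f(380,90,40),f(380,35,40))
E
```

```text
95 hinge [543.2  59.2] tips [587.1  71.3] [587.4  45.9] handles outer [482.9  75.5] [482.4  42.2]
100 hinge [544.5  59.1] tips [586.8  70.8] [587.1  46.3] handles outer [486.5  74.9] [486.   42.8]
105 hinge [545.9  59.1] tips [586.5  70.3] [586.8  46.8] handles outer [490.   74.2] [489.6  43.4]
side hinge pix (315.35, 202.6) predicted [array([316.8, 206.8]), array([316.8, 204.6]), array([316.8, 202.3])]
side mouth (304.6, 200.85) [array([305.3, 202.7]), array([305.2, 200.4]), array([305.1, 198.1])]
blade1 top mid side [array([650.2,  61. , 111. ])]
vise jaw corner [602.6  68.8] [626.4  68. ]
```

Emit:
move_arm:
  motion: "0.8 0.1 0.2 0 0 0;1.6 0.1 0.2 0 0 0;2.4 0.1 0.2 0 0 0;3.2 0.1 0.2 0 0 0;4 0.1 0.2 0 0 0;4.6 0.1 0.2 0 0 0;5.2 0.1 0.2 0 0 0;5.7 0.1 0.2 0 0 0;6.1 0.1 0.2 0 0 0;6.1 0.1 0.2 0 0 0"

```text
time: 25.1
tool_pos: [562.3, 61.9, 89.2]
tcp_rot: [-90.0, 0.0, 179.0]
ft_force: [-0.2, 0.3, -0.4]
finger_gap: 28.9
```

Emit:
move_arm:
  motion: "0.3 0 0 0 0 0;0.7 0 0 0 0 0;0.7 0 0 0 0 0;0.7 0 0 0 0 0"

```text
time: 25.43
tool_pos: [568.7, 61.9, 89.2]
tcp_rot: [-90.0, -0.0, 179.0]
ft_force: [0.1, 0.4, -0.5]
finger_gap: 28.8
```

```bash
python3 - <<'E'
from h import *
import pickle
w=snap('wrist'); s=readout.sense(); pickle.dump((w,s),open('d10.pkl','wb'))
print(s['tool_pos'],s['tcp_rot'],s['ft_force'],s['finger_gap'])
g=w['image'].astype(int); o=((g[...,2]-g[...,0]>40)&(g[...,2]>80))
n,l,st,c=cv2.connectedComponentsWithStats(o.astype(np.uint8))
for i in range(1,n):
    if st[i,4]>60: print(st[i],c[i].round(), ray(w,*c[i],100).round(1))
for y in (59.5,144.5): print('blade corners pred',[pix(w,p).round() for p in [(633,y-3,111),(673,y-3,111),(633,y+3,111)]])
E
```

```text
[568.53067158  61.899926    89.24100193] [-9.00008658e+01 -4.14457184e-03  1.78982735e+02] [ 0.82830058  0.23632677 -2.00011095] 28.545633296811786
[ 312   43   17  106 1652] [320.  95.] [654.8  59.6 100. ]
[  91   46   49  106 2225] [114. 100.] [654.2 150.9 100. ]
[ 125   54   47   94 2613] [149. 102.] [653.2 135.6 100. ]
[  0  94  18  52 481] [  5. 128.] [643.3 203.1 100. ]
[  53  320  103   62 2154] [106. 349.] [515.6 189.9 100. ]
[ 35 376  55  24 544] [ 59. 390.] [483.2 228.1 100. ]
blade corners pred [array([328., 148.]), array([327.,  42.]), array([314., 148.])]
blade corners pred [array([130., 151.]), array([106.,  46.]), array([116., 152.])]
```

Emit:
move_arm:
  motion: "0 0 0 0 0 0;0 0 0 0 0 0;0 0 0 0 0 0;0 0 0 0 0 0;0 0 0 0 0 0;0 0 1 0 0 0;0 0 3 0 0 0;0 0 6 0 0 0;0 0 10 0 0 0;0 0 13 0 0 0"
  fingers: 7

```text
time: 26.32
tool_pos: [568.8, 61.9, 222.8]
tcp_rot: [-90.0, 0.1, 179.0]
ft_force: [1.5, 0.1, 0.6]
finger_gap: 69.8
```

```bash
python3 - <<'E'
from h import *
import pickle
s=readout.sense();w=snap('wrist'); d=snap('side');t=snap('top'); pickle.dump((w,d,t,s),open('d11.pkl','wb'))
print(s['tool_pos'],s['tcp_rot'],s['ft_force'],s['finger_gap'])
a=cv2.resize(w['image'],(800,500))[:, 200:600]; b=cv2.resize(d['image'][150:275,270:370],(400,500),interpolation=cv2.INTER_CUBIC)
cv2.imwrite('pics/v11.png',np.hstack([a,b]))
# dark blobs (clamp-like) in wrist view, near predicted spots
print('pred hinge pix',pix(w,(612,60,105)),'c1 hinge pix wrist',pix(w,(454,92,24)))
# clamp1 in top & side: compare with initial images
import pickle
d0=pickle.load(open('d0.pkl','rb'))
for n,im,(y0,y1,x0,x1) in (('side',d['image'],(215,250,320,360)),('top',t['image'],(218,255,280,310))):
    A=d0[n]['image'][y0:y1,x0:x1].astype(int); B=im[y0:y1,x0:x1].astype(int)
    for X in(A,B):
        m=(X.max(2)<55); ys,xs=np.where(m); print(n,m.sum(),xs.mean()+x0,ys.mean()+y0)
E
```

```text
[568.79517575  61.88374578 222.76324965] [-9.00052994e+01  1.00159740e-01  1.78979736e+02] [1.45762665 0.09668233 0.56120872] 69.78105314729441
pred hinge pix [321.77220696 152.78019854] c1 hinge pix wrist [300.65200321 260.91474827]
side 215 339.553488372093 237.2093023255814
side 229 339.68995633187774 236.8995633187773
top 51 293.47058823529414 233.3921568627451
top 53 293.52830188679246 233.58490566037736
```

Emit:
move_arm:
  motion: "-4 0.5 0 0 0 3;-8 1 0 0 0 6;-12 2 -2 0 0 9.5;-15.7 2.5 -5.7 0 0 9.5;-15.7 2.5 -5.7 0 0 9.5;-15.7 2.5 -5.7 0 0 9.5;-15.7 2.5 -5.7 0 0 9.5"
  fingers: 8.5

```text
time: 27.05
tool_pos: [410.8, 86.9, 161.4]
tcp_rot: [-90.0, -0.1, -171.5]
ft_force: [0.6, 0.6, 0.5]
finger_gap: 85.2
```

```bash
python3 - <<'E'
from h import *
import pickle
s=readout.sense();w=snap('wrist');pickle.dump((w,s),open('d12.pkl','wb'))
print(s['tool_pos'],s['tcp_rot'])
cv2.imwrite('pics/v12.png',cv2.resize(w['image'],(800,500)))
L=lambda x,a: None
th=np.radians(8.5);u=np.array([np.cos(th),np.sin(th)]);h=np.array([453.8,92.8])
for k,q in dict(h=h,m=h+44*u,t=h-58*u).items(): print(k,pix(w,(*q,22)).round())
g=w['image'].astype(int)
m=(g.max(2)<48); m[300:]=0
n,l,st,c=cv2.connectedComponentsWithStats(m.astype(np.uint8))
for i in range(1,n):
    if st[i,4]>80: print(st[i],c[i].round())
x0,y0=pix(w,(*h,24)).astype(int)
sub=g[y0-40:y0+60:3,x0-36:x0+36:3].max(2)
for r_ in sub: print(''.join('#' if v<48 else '+' if v<75 else 'O' if v>150 else '.' for v in r_))
E
```

```text
[410.75148237  86.86203231 161.4193623 ] [-9.00015010e+01 -7.77252748e-02 -1.71496981e+02]
h [321. 149.]
m [321. 102.]
t [321. 204.]
[358   0  15  15 152] [364.   6.]
[416   0  23  25 442] [426.  10.]
[313 102  17  21 287] [321. 112.]
[295 149  16  51 313] [303. 175.]
[331 150  15  51 308] [338. 176.]
[210 256  33  44 892] [230. 282.]
[403 256  33  44 884] [415. 282.]
[186 266  31  34 264] [201. 284.]
[429 266  31  34 266] [444. 284.]
..........#####.........
..........##+##+........
..........##+##+........
.........+##.##+........
.........+##.##+........
........................
........................
........................
........................
........................
........................
.........++...++........
........+++...++........
........++.....++.......
.......#++....++##......
.......##......+##......
......+##.......##......
......###.......##......
......##+.......##+.....
......##........###.....
......##........+##.....
.....+##.........##.....
.....##+.........##.....
.....##..........##+....
.....##..........###....
....+##..........+##....
....###...........##....
....##+...........##....
....##............##+...
...+##............##+...
...+##............+##...
........................
........................
........................
```

Emit:
move_arm:
  motion: "0.1 0 -4 0 0 0;0.1 0 -8 0 0 0;0.1 0 -11 0 0 0;0.1 0 -13 0 0 0;0.1 0 -14 0 0 0;0.1 0 -14.8 0 0 0;0.1 0 -15.2 0 0 0;0.1 0 -15.4 0 0 0;0.1 0 -15.4 0 0 0;0.1 0 -15.4 0 0 0"

```text
time: 27.93
tool_pos: [413.8, 87.0, 9.5]
tcp_rot: [-90.0, 0.1, -171.5]
ft_force: [-0.2, -0.3, -0.3]
finger_gap: 85.4
```

Emit:
move_arm:
  motion: "0 0 0 0 0 0;0 0 0 0 0 0;0 0 0 0 0 0;0 0 0 0 0 0;0 0 0 0 0 0;0 0 0 0 0 0;0 0 0 0 0 0;0 0 0 0 0 0;0 0 0 0 0 0;0 0 0 0 0 0"
  fingers: 2.5
  squeeze: 30

```text
time: 28.77
tool_pos: [413.9, 87.1, 9.8]
tcp_rot: [-90.0, 0.1, -171.5]
ft_force: [-2.6, 0.9, 11.3]
finger_gap: 29.1
```

Emit:
move_arm:
  motion: "0 0 0.5 0 0 0;0 0 2 0 0 0;0 0 5 0 0 0;1 0 8.1 0 0 -2;3 1 8.1 0 0 -4;5.5 3 8.1 0 0 -7;8 6 8.1 0 0 -9.5;8.6 9.5 8.1 0 0 -9.5;8.6 12.5 8.1 0 0 -9.5;8.6 14.4 8.1 0 0 -9.5"

```text
time: 29.6
tool_pos: [498.7, 233.5, 89.3]
tcp_rot: [-90.0, -0.0, 179.0]
ft_force: [-0.2, -0.8, -0.8]
finger_gap: 28.7
```

Emit:
move_arm:
  motion: "0 0 0 0 0 0;0 0 0 0 0 0;0 0 0 0 0 0;0 0 0 0 0 0"

```text
time: 29.93
tool_pos: [498.5, 229.8, 89.2]
tcp_rot: [-90.0, -0.0, 178.9]
ft_force: [0.3, -0.7, -0.7]
finger_gap: 28.6
```

```bash
python3 - <<'E'
from h import *
import pickle
s=readout.sense();w=snap('wrist');d=snap('side');t=snap('top');pickle.dump((w,d,t,s),open('d13.pkl','wb'))
print(s['tool_pos'],s['tcp_rot'],s['ft_force'],s['finger_gap'])
g=w['image'].astype(int); o=((g[...,2]-g[...,0]>40)&(g[...,2]>80))
n,l,st,c=cv2.connectedComponentsWithStats(o.astype(np.uint8))
for i in range(1,n):
    if st[i,4]>60: print(st[i],c[i].round(), ray(w,*c[i],100).round(1))
x0,y0=s['tool_pos'][:2]
for q in [(x0+42,y0-.7,105),(x0+86,y0-1.4,105)]: print(pix(w,q).round())
u,v=pix(w,(x0+60,y0,105)).astype(int)
for r_ in g[v-75:v+40:3,u-60:u+60:3].max(2): print(''.join('#' if a<48 else '+' if a<75 else 'O' if a>170 else '.' for a in r_))
E
```

```text
[498.46822976 229.78352676  89.15233693] [-8.99721032e+01 -1.58638629e-02  1.78930239e+02] [ 0.30051696 -0.71750417 -0.73343688] 28.585169957748864
[309 254  19  61 621] [318. 281.] [490.3 230.4 100. ]
[251 269  13  21  79] [258. 277.] [493.3 263.  100. ]
[ 284  293   47   53 1758] [307. 322.] [462.7 237.8 100. ]
[319. 195.]
[318.  94.]
OOOOOOOOOOOOOOOOO.......................
OOOOOOOOOOOOOOOOOO......................
OOOOOOOOOOOOOOOOOO......................
OOOOOOOOOOOO...OOO......................
OOOOOOOO.++####.OO...........#####++....
OOOOOOOO.######+OO..........+######.....
OOOOOOOO.#######OO..........#######.....
OOOOOOOO.#######.OO.........#######.....
OOOOOOOOO#######.OO.........#######.....
OOOOOOOOO+######.OO.........######+.....
OOOOOOOOO.######.OO........+######......
OOOOOOOOO.#######OO........+######......
OOOOOOOOO.#######OO........#######......
OOOOOOOOOO#######.O........#######......
OOOOOOOOOO+######.O........######+......
OOOOOOOOOO.######.O........######.......
OOOOOOOOOO.######+O........######.......
OOOOOOOOOO.#######........+######.......
..OOOOOOOOO######..........#++###.......
...OOOOOOO.+++..#..........++++##.......
.....OOOOO......#..........#+++++.......
.......OOO......#..........#+++++.......
................#+.........#+++++.......
................++.........#+++++.......
.................#.........+++++........
.................#........++++++........
.................#........++++++........
.................#........#+++++........
..............+++#+....+++#+++++........
.............+++++#.....++#+++++........
.............+++++#......+#+++++........
.............+++++#......++++++...+.....
.............+++++#......++++++.........
.............+++++........+++++.........
..............++++.........++++.........
..............++++.........++++.........
.............+++++.........++++.........
.............#++++........++++#+........
.............#+++++.......++++##........
```

Emit:
move_arm:
  motion: "0.8 0.2 0.2 0 0 0;1.6 0.2 0.2 0 0 0;2.4 0.2 0.2 0 0 0;3.2 0.2 0.2 0 0 0;3.5 0.2 0.2 0 0 0;3.5 0.2 0.2 0 0 0;3.5 0.2 0.2 0 0 0"

```text
time: 30.67
tool_pos: [533.6, 232.7, 90.9]
tcp_rot: [-90.0, -0.0, 179.0]
ft_force: [-0.4, -0.5, -0.8]
finger_gap: 28.6
```

```bash
python3 - <<'E'
from h import *
s=readout.sense();w=snap('wrist')
print(s['tool_pos'],s['tcp_rot'],s['ft_force'],s['finger_gap'])
g=w['image'].astype(int); o=((g[...,2]-g[...,0]>40)&(g[...,2]>80)); o[240:]=0
n,l,st,c=cv2.connectedComponentsWithStats(o.astype(np.uint8))
for i in range(1,n):
    if st[i,4]>30: print(st[i],c[i].round(), ray(w,*c[i],100).round(1))
m=g[110:130].max(2).mean(0)<60; print(np.where(np.diff(m.astype(int)))[0])
E
```

```text
[533.63834461 232.74270583  90.90527852] [-8.99908761e+01 -3.77805411e-02  1.78961553e+02] [-0.38778004 -0.51695454 -0.78070898] 28.62323008279691
[313   0  17  59 962] [321.  28.] [645.7 229.5 100. ]
[531   0  28  55 944] [544.  26.] [644.8 137.  100. ]
[  2   9  12  14  15  16  70  98 286 305 335 355 626]
```

Emit:
move_arm:
  motion: "0.8 0 0 0 0 0;1.6 0 0 0 0 0;2.4 0 0 0 0 0;3 0 0 0 0 0;3.6 0 0 0 0 0;3.6 0 0 0 0 0;3.6 0 0 0 0 0"

```text
time: 31.3
tool_pos: [569.9, 232.8, 91.1]
tcp_rot: [-90.0, -0.0, 179.0]
ft_force: [-0.7, -0.9, -0.0]
finger_gap: 28.8
```

```bash
python3 - <<'E'
from h import *
s=readout.sense();w=snap('wrist')
print(s['tool_pos'],s['tcp_rot'],s['ft_force'],s['finger_gap'])
g=w['image'].astype(int); o=((g[...,2]-g[...,0]>40)&(g[...,2]>80)); o[240:]=0
n,l,st,c=cv2.connectedComponentsWithStats(o.astype(np.uint8))
for i in range(1,n):
    if st[i,4]>30: print(st[i],c[i].round(), ray(w,*c[i],100).round(1))
m=g[110:130].max(2).mean(0)<60; print(np.where(np.diff(m.astype(int)))[0])
E
```

```text
[569.86466384 232.75653483  91.05834352] [-8.99978641e+01 -1.45511868e-02  1.78958650e+02] [-0.71163896 -0.89578494 -0.01897914] 28.75746961253081
[ 472   42   77  105 5223] [509.  97.] [653.8 146.1 100. ]
[ 314   46   17  105 1596] [322.  98.] [654.9 229.5 100. ]
[  0  27  71  95 286 305 336 357 399 447 534 602 623]
```

Blade is centred between the pads, same as the first. Release and rise.

Emit:
move_arm:
  motion: "0 0 0 0 0 0;0 0 0 0 0 0;0 0 0 0 0 0;0 0 0 0 0 0;0 0 0 0 0 0;0 0 1 0 0 0;0 0 3 0 0 0;0 0 6 0 0 0;0 0 10 0 0 0;0 0 13 0 0 0"
  fingers: 7

```text
time: 32.18
tool_pos: [569.8, 233.0, 224.8]
tcp_rot: [-90.0, 0.1, 179.0]
ft_force: [0.5, 0.2, 0.7]
finger_gap: 69.9
```

Emit:
move_arm:
  motion: "0 0 0 0 0 0;-4 -3 2 0 0 0;-8 -6 4 0 0 0;-10 -9 5 0 0 0;-10 -9 5 0 0 0;-10 -9 5 0 0 0;-10 -9 5 0 0 0"

```text
time: 32.77
tool_pos: [469.8, 142.5, 272.8]
tcp_rot: [-90.0, 0.2, 178.9]
ft_force: [-0.1, 0.4, -0.5]
finger_gap: 70.1
```

```bash
python3 - <<'E'
from h import *
s=readout.sense();w=snap('wrist');d=snap('side');t=snap('top')
print(s['tool_pos'],s['tcp_rot'],s['ft_force'],s['finger_gap'])
a=cv2.resize(w['image'][0:240],(800,300)); b=cv2.resize(d['image'][150:270,240:360],(300,300),interpolation=cv2.INTER_CUBIC)
c=cv2.resize(t['image'][90:290,150:483],(500,300),interpolation=cv2.INTER_CUBIC)
cv2.imwrite('pics/v14.png',np.vstack([a,np.hstack([b,c])]))
E
```

```text
[469.80956153 142.48648305 272.80949713] [-90.04671872   0.17994138 178.90722395] [-0.09921594  0.37475348 -0.51733156] 70.13050998043906
```

View pics/v14.png

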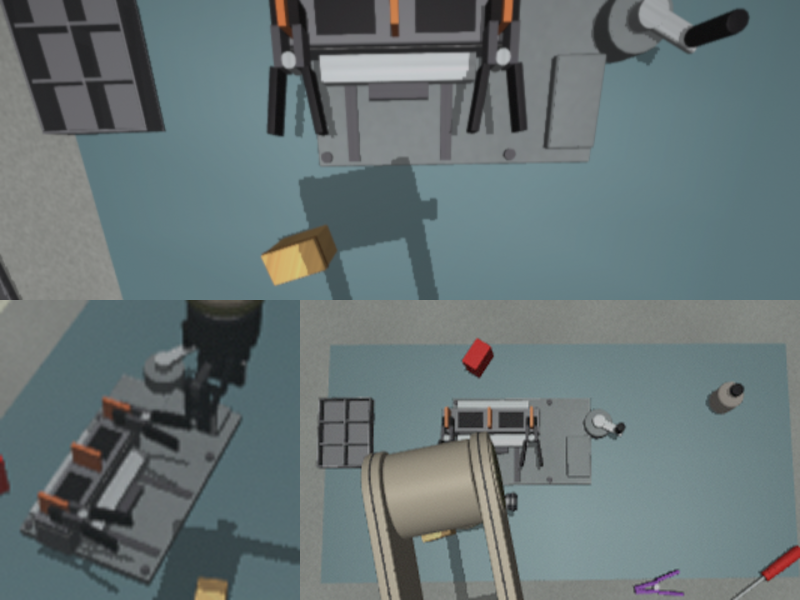

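```bash
python3 -c "
from h import *
r.hand_in()"
```

```text
the job is handed in; nothing more can be done
```

The job is done and handed in at about 33 s, with the gripper raised clear and touching nothing.

**What I did**
- Took the wooden spacer out of the vise and stood it on the bench.
- Stood the module on the bed between the jaws, centred along them to about 1–2 mm as measured in the images.
- Wound the crank clockwise about 480° until it went stiff. I pushed with about 26 N along the turning direction, against the 10 N needed to make it tight.
- Clipped the two black clamps that were present onto the two outer blades. No third black clamp was in view, and I left the purple one alone.

**Last checks**
- The last wrist, side and top views show both clamps level and pinching their blades, and both jaws flush on the module.
- In the same views the spacer is standing, and the bottle, tray, screwdriver and purple clamp show no sign of having moved.

**One disagreement:** while I pushed the tight crank, the tool moved about 12° further than the knob did in the image. I put this down to the fingers slipping or tilting on the knob. I judged tightness from the force reading and from the jaw lying against the module.

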